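# Lay a ukulele neck in its raised cradle and hasp it down

### The job

The headstock end of a ukulele neck sticks out of the low storage rack. Draw the neck out by that end and let it lie free on the open bench, clear of the rack, then take it again by its middle and lay it, fretboard up and without dropping it, centred across the two raised saddles of the cradle. Once you have let go of it there, swing the cradle's steel hasp over the neck until it is fully shut; leave the bottle, the jar and the chisel where they are.

Things in the scene. Friction and masses are not known exactly. Their poses are not given: they have to be found in the camera images.
- neck: Ukulele neck: brown bar 220 long (x), 42 wide (y), 22 mm thick (z), black fretboard on top, about 0.2 kg. Origin: centre of its flat underside; z out of the fretboard. The 52 mm at its -x end are the headstock, 16 mm thick with four brass bushings. Balance point 4 mm from the middle towards +x. It starts on the bench, fretboard up, -x end 60 to 80 mm out of the rack, the rest under the roof.
- rack: Fixed low plywood rack, x from -80 to +90 mm, 170 mm wide (y), 46 mm high; two wood strips fixed on its roof reach 55 mm. Two floorless bays with mouths at x = -80 mm, each 70 mm wide and 36 mm high inside, centred at y = +40 mm (the neck lies in it, along x) and y = -40 mm (holds a fixed block). Origin: on the bench under its centre; z up.
- cradle: Fixed wooden cradle; base 100 (x) by 230 (y) by 18 mm high. Two saddles at y = -92 and +92 mm, each 16 mm long along y; level cork tops 80 mm above the bench, between cheeks 8 mm thick (inner faces x = -28 and +28 mm) that rise to 107 mm. Between the saddles only the low base. The neck goes along its y axis, either end first. Origin: on the bench under its centre; z up.
- hasp_end (a point): Free end of the hasp, a flat steel strap 80 long, 22 wide, 4 mm thick, its end bent down 10 mm. It hinges about the cradle's y direction at x = -36, y = -92, z = 111 mm in the cradle's frame, on the -x cheek of the saddle at y = -92 mm. Shut, it lies level across that saddle and the other cheek, 7 mm above the neck.
- hasp (a joint): Angle of the hasp: 0 = fully shut (level over the saddle, pointing to the cradle's +x), 1.57 = upright, more = leaning open away from the saddle, to the cradle's -x (stop at 2.2). It starts at 1.7 to 1.95. Light friction (0.011 N m) holds it near upright; below about 1.1 it falls shut by itself.
- glue: Loose white plastic bottle, 54 mm across, 130 mm high, standing; leave it alone. Origin: centre of its underside.
- jar: Loose amber glass jar with steel cap, 64 mm across, 70 mm high, standing; leave it alone. Origin: centre of its underside.
- chisel: Loose chisel with wooden handle, lying along its x axis, 250 mm long, at most 30 mm wide and 26 mm high; leave it alone. Origin: on the bench under its middle.
There are look-alikes about, which are no part of the job. What is shaped like the neck but purple or red is not meant.

How it is judged (in metres and radians):
On the way, in this order (a step that is already met when the one before it is completed fails the run):
1. the neck lies on the bench, wholly out of the rack, let go and at rest (x of neck in the frame of rack below -0.188 m and height (world z) of neck below 0.01 m and contact force between neck and the fingers below 0.2 N and linear speed of neck below 0.03 m/s), for 0.2 s.
2. the neck rests in both saddles, fretboard up, let go, the hasp still open (z of neck in the frame of cradle between 0.077 and 0.084 m and y of neck in the frame of cradle between -0.02 and 0.02 m and x of neck in the frame of cradle between -0.01 and 0.01 m and angle between neck's own z axis and vertical below 0.06 rad and value of joint hasp above 0.5 rad and contact force between neck and the fingers below 0.2 N and linear speed of neck below 0.03 m/s), for 0.2 s.
3. the hasp is fully shut (value of joint hasp below 0.08 rad), for 0.2 s.
At the end, for the whole second after the job is handed in: The neck lies still on both saddles between their cheeks, fretboard up (tilt under 0.06 rad), its middle within 20 mm of the cradle's middle lengthwise and 10 mm crosswise, along the cradle (within 0.12 rad), its underside 77 to 84 mm above the bench, and the hasp is shut over it (under 0.08 rad) (z of neck in the frame of cradle between 0.077 and 0.084 m and y of neck in the frame of cradle between -0.02 and 0.02 m and x of neck in the frame of cradle between -0.01 and 0.01 m and angle between the x axis of neck and the y axis of cradle, either way round below 0.12 rad and angle between neck's own z axis and vertical below 0.06 rad and value of joint hasp below 0.08 rad and linear speed of neck below 0.02 m/s); the robot touches nothing.
It fails at once if the neck is dropped or thrown (faster than 0.6 m/s while not held) (linear speed of neck above 0.6 m/s and contact force between neck and the fingers below 0.1 N).
It fails at once if the bottle, jar or chisel is shifted by more than 30 mm (distance of any of glue, jar, chisel from where it was at the start of the episode above 0.03 m).
It also fails if it takes over 50 s, if anything falls off the work surface, if the arm or the gripper's body presses on something with over 40 N, if the wrist force passes 120 N, or if a joint passes its speed limit or range.

### The arm

A 6-joint arm with a two-finger parallel gripper is mounted at the origin on the work surface. World frame = base frame: x ahead of the robot, y to its left, z up, the work surface at z = 0. Lengths are in m, angles in degrees, forces in N, time in s.
With the tool pointing down it reaches from about 0.25 to 0.725 m from the base axis. Payload 9.7 kg.
Tool frame: the origin (TCP) lies on the mounting face of the last link; the fingertips stand 173 mm ahead of it and the grasp point (between the pads) lies 155 mm ahead of it; z points along the fingers, y is the line along which they close (so a half turn about z gives the same grasp; the last joint's range is limited). The gripper opens to 85 mm and grips with 20 to 120 N. Pads are 22 mm wide; open, the fingers measure 114 mm over their backs; the gripper's body (76 mm by 85 mm) begins 54 mm behind the grasp point. The pads swing forward as they close: fully open they stand 13 mm farther back than shut.
Start: joints at [64.687, 4.979, 10.078, 95.1, 0, 90], TCP at [0.235, 0.497, 0.405] pointing down, gripper open.
Joint ranges: [-179.16, 179.16], [-48.56, 103.87], [-65.8, 70.77], [-126.05, 130.52], [-82.76, 87.17], [-180, 180]. Speed limits (degrees/s): [127.2, 127.2, 147.25, 180, 180, 180].

### API

Orientations are given as [roll, pitch, yaw] about the fixed x, y, z axes, in that order (R = Rz(yaw) Ry(pitch) Rx(roll)).
In Python, from workcell import bot, camera, camera_model, outline_of, pinpoint gives the robot as it stands.
- The arm moves only by the tool move_arm, never from a script. Its arguments are lists of equal length, an entry for each row: "jaw": the closure, from 0 (fully open) to 1 (shut); "delta_pos": the shift along the world's x, y, z in m, a list of three; "yaw": the turn about the world's z in rad. In form: {"jaw": [jaw, ...], "delta_pos": [[dx, dy, dz], ...], "yaw": [yaw, ...]}. A call has 1 to 10 rows; each row shifts and turns the commanded pose from where the row before left it; what a row does not reach is not made up. A row lasts 1/12 s, in which the tool goes at most 41.7 mm and 7.16 degrees, less where a joint would pass 70% of its speed; a pose out of reach is approached as far as the arm can. A call with a gripper value outside its range is refused whole. The fingers move at their own pace and stop on an object; "force" is the grip in N (left out, the last holds). Time passes only in rows, so rows that do not move let the fingers close. It gives the time, the measured TCP pose, the force, the opening and the grip force at its end, in the units of the state.
- bot.get_obs(): the state, without advancing time (a new reading comes with each control period).
- camera(name): name is "scene" or "top" or "wrist"; returns the picture (400x640x3 uint8, red, green, blue); there is no depth.
- camera_model(name): a dict with "fx", "fy", "cx", "cy" (pixels), "k1" (the pictures are not rectified: a ray, as slopes to the right and down, at radius r is drawn at 1 + k1 r^2 times it, then the intrinsics apply), "R" (3x3) and "t" (3): a world point X has camera coordinates R X + t. Camera axes: x right, y down, z forward; pixel columns grow to the right and rows downward; lengths in m; the calibration is good to about 2 mm. A picture is of the moment at which its call begins: read the wrist's pose just before it. camera_model takes no time and is no camera call; for the wrist camera it gives the pose at the moment of the call.
- bot.job_done(): hands the job in; it is judged then, once.
Trained networks look in the newest picture that a camera, given by its name, has taken for a name from the list of things; names that differ only in an ending like _2 or _b are one class to them, and where a whole thing is asked for, a point or a joint stands for the part that bears it (a point fixed in the world has none). Each returns a list of dicts, best first, with "confidence" (0 to 1); they miss things now and then, are a little off and sometimes report something else, mostly with a low value. They report only what shows in the picture. A call takes as long as a camera call. They do not tell look-alikes from the thing itself.
- outline_of(camera, thing): "mask" (400x640 bool, what is visible of it) and "xy" ([column, row] in pixels, amid what is visible of it).
- pinpoint(camera, thing): "xy" ([column, row] in pixels: a listed point, or the origin of a listed thing).
The state is a dict: "time": time; "q": joint angles; "qd": joint speeds; "joint_efforts": joint torques, N m; "ee_pos": TCP position; "tcp_rot": TCP orientation; "wrist_force": force on the tool from outside, world axes, zero at the start; "torque": the same for the moment, N m; "opening": finger opening in m; "grasp_force": force on a finger pad.
Only numpy, scipy, OpenCV 4.12 (cv2) and the standard library are available. Lean on these libraries where they do the work, as an engineer would, in place of code of your own. Each camera call takes 0.05 s, during which the arm holds its last target. There are 200 camera calls.

## Working session

There is one attempt and no reset: what is moved stays moved. The work goes in short steps, Python scripts to look and compute and a tool call to move; the robot and the scene stay as the last step left them, time stands still between calls to the robot, and variables do not carry over. Pictures are saved under pics/ and viewed, at most 10 in all, crops included, and the job is handed in when it is done.

Besides the shell and the picture viewer there is one more tool, called in YAML: its name, and indented under it one key for each argument. move_arm: Moves the arm, as the interface text tells. Its arguments: {"type":"object","properties":{"jaw":{"type":"array"},"delta_pos":{"type":"array"},"yaw":{"type":"array"},"force":{"type":"number"}},"required":["jaw","delta_pos","yaw"]}

```bash
mkdir -p pics; cat > h.py <<'E'
import numpy as np,cv2
from workcell import bot,camera,camera_model,outline_of,pinpoint
def ray(m,uv):
    d=np.array([(uv[0]-m['cx'])/m['fx'],(uv[1]-m['cy'])/m['fy']]);u=d.copy()
    for _ in range(20): u=d/(1+m['k1']*(u@u))
    R=np.array(m['R']);t=np.array(m['t']).ravel()
    return -R.T@t, R.T@np.array([u[0],u[1],1])
def at(m,uv,z):
    o,d=ray(m,uv); return o+d*(z-o[2])/d[2]
def proj(m,X):
    c=np.array(m['R'])@np.array(X)+np.array(m['t']).ravel();u=c[:2]/c[2];u=u*(1+m['k1']*(u@u))
    return np.array([m['fx']*u[0]+m['cx'],m['fy']*u[1]+m['cy']])
def save(n,im): cv2.imwrite('pics/'+n,cv2.cvtColor(im,cv2.COLOR_RGB2BGR))
E
python3 - <<'E'
from h import *
o=bot.get_obs();print({k:np.round(o[k],3) for k in('time','ee_pos','tcp_rot','opening')})
for c in('top','scene'):
    save(c+'0.png',camera(c));m=camera_model(c);print(c,np.round(ray(m,(320,200)),2))
    for n in('neck','rack','cradle','hasp_end','glue','jar','chisel'):
        print(n,[(np.round(d['xy']).tolist(),round(d['confidence'],2),np.round(at(m,d['xy'],0),3)[:2].tolist()) for d in pinpoint(c,n)[:4]])
E
```

```text
{'time': np.float64(0.0), 'ee_pos': array([0.235, 0.497, 0.404]), 'tcp_rot': array([-179.924,    0.   ,  154.686]), 'opening': np.float64(0.085)}
top [[ 0.35 -0.    0.95]
 [ 0.19  0.03 -0.98]]
neck [([196.0, 307.0], 0.96, [0.265, 0.343]), ([220.0, 220.0], 0.87, [0.486, 0.289]), ([217.0, 115.0], 0.73, [0.78, 0.312])]
rack [([206.0, 201.0], 0.73, [0.537, 0.331])]
cradle [([395.0, 177.0], 0.94, [0.593, -0.175])]
hasp_end [([452.0, 188.0], 0.54, [0.56, -0.324])]
glue [([298.0, 124.0], 0.7, [0.748, 0.086]), ([330.0, 115.0], 0.69, [0.773, -0.004])]
jar [([327.0, 117.0], 0.64, [0.768, 0.003])]
chisel [([435.0, 238.0], 0.62, [0.43, -0.269])]
scene [[ 1.22 -0.03  1.24]
 [-0.53  0.02 -0.85]]
neck [([431.0, 286.0], 0.87, [0.774, 0.306]), ([408.0, 202.0], 0.64, [0.48, 0.29]), ([414.0, 146.0], 0.57, [0.254, 0.351])]
rack [([420.0, 213.0], 0.79, [0.526, 0.318])]
cradle [([264.0, 242.0], 0.94, [0.588, -0.181])]
hasp_end [([225.0, 190.0], 0.46, [0.386, -0.311])]
glue [([358.0, 284.0], 0.87, [0.748, 0.095]), ([421.0, 213.0], 0.41, [0.527, 0.323])]
jar [([324.0, 292.0], 0.62, [0.766, -0.007])]
chisel [([239.0, 201.0], 0.73, [0.434, -0.263])]
```

View pics/top0.png

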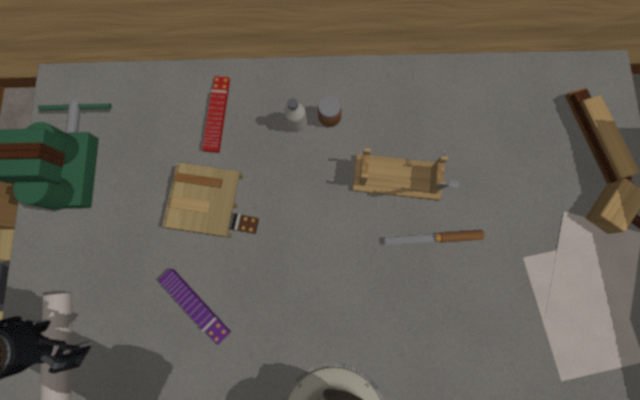

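View pics/scene0.png

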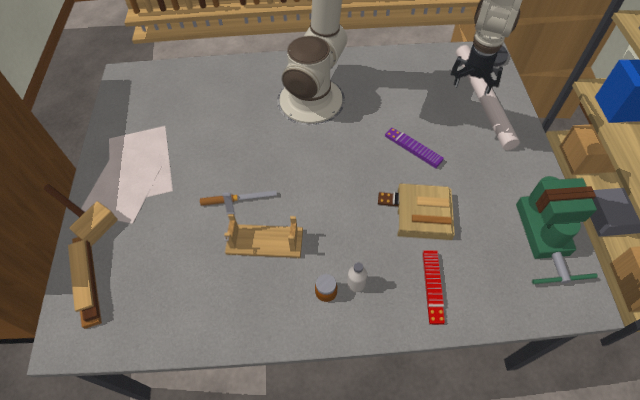

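The top picture shows neck-like things at (195,305) purple, (217,115) red, and a brown headstock with brass dots at (245,223), sticking out of the rack. The brown one fits the description, in the lower (+y) bay. The cradle is at (400,177) with a steel strap near (452,184). I'll confirm in one enlarged crop.

```bash
python3 - <<'E'
from h import *
a=cv2.imread('pics/top0.png');b=cv2.imread('pics/scene0.png')
A=cv2.resize(a[150:250,155:275],None,fx=3.3,fy=3.3,interpolation=3)
B=cv2.resize(a[140:210,345:465],None,fx=3.3,fy=3.3,interpolation=3)
C=cv2.resize(b[170:270,200:320],None,fx=3.3,fy=3.3,interpolation=3)
W=np.zeros((600,800,3),'uint8');W[:330,:396]=A;W[:231,400:796]=B;W[250:580,400:796]=C
W=W.clip(0,150)*1.7
cv2.imwrite('pics/crop.png',W.astype('uint8'))
E
```

```text
(no output)
```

View pics/crop.png

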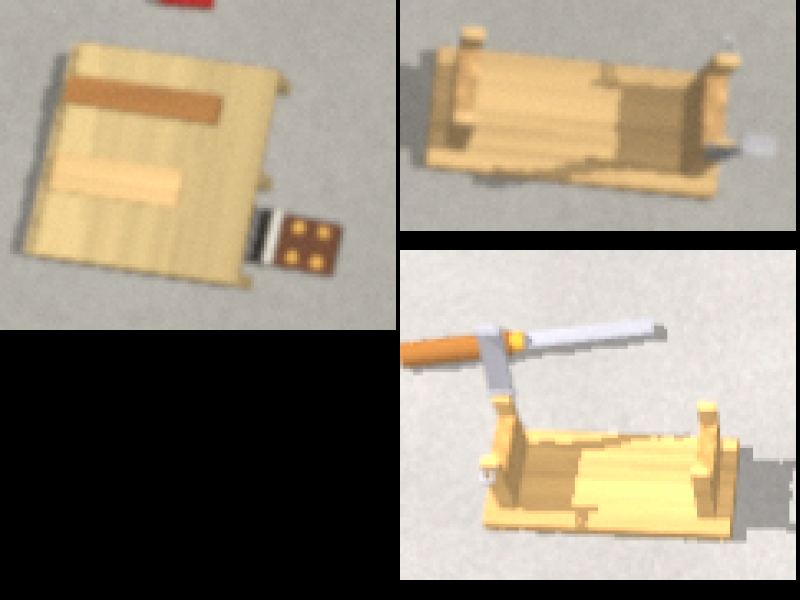

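The crop confirms it: brown headstock with four brass bushings at about (248,223), white nut and black fretboard running under the roof. The hasp stands open at the cradle's right (−y) end, leaning towards the robot. Now the poses.

```bash
python3 - <<'E'
from h import *
from scipy.optimize import least_squares
m=camera_model('top');ms=camera_model('scene')
def p(x,y,X=0): return ((x-X)/3.3,(y)/3.3)
rk=[((-80,-85,46),(285,75)),((-80,85,46),(245,285)),((90,85,46),(25,253)),((90,-85,46),(76,45))]
cr=[((50,115,18),(32,45)),((-50,115,18),(28,165)),((-50,-115,18),(315,198))]
crs=[((50,115,18),(339,525-250)),((50,-115,18),(85,522-250)),((-50,115,18),(339,438-250))]
nk=[((-110,21,16),(331,275)),((-110,-21,16),(342,225))]
def T(v,q): c,s=np.cos(v[2]),np.sin(v[2]);q=np.array(q)/1000;return np.array([v[0]+c*q[0]-s*q[1],v[1]+s*q[0]+c*q[1],q[2]])
def fit(obs,v0):
    f=lambda v:np.concatenate([proj(M,T(v,q))-u for M,q,u in obs])
    r=least_squares(f,v0);print(np.round(r.x,4),np.degrees(r.x[2]).round(2),np.round(r.fun,1));return r.x
ob=lambda L,M,o:[(M,q,np.array(o)+np.array(u)/3.3) for q,u in L]
r=fit(ob(rk,m,(155,150)),[.53,.33,1.5])
c=fit(ob(cr,m,(345,140)),[.59,-.18,0]);c2=fit(ob(crs,ms,(200,170)),[.59,-.18,0]);fit(ob(cr,m,(345,140))+ob(crs,ms,(200,170)),[.59,-.18,0])
n=fit(ob(nk,m,(155,150)),[.48,.29,1.5])
for d in(1.6,1.75,1.9,2.05):
    q=(-36+80*np.cos(d),-92,111+80*np.sin(d));print(d,T(c,q).round(3),proj(ms,T(c,q)).round(0),proj(m,T(c,q)).round(0))
for cam in('top','scene'):
    for d in pinpoint(cam,'hasp_end')[:2]:print(cam,d['xy'],d['confidence'])
E
```

```text
[0.5317 0.3177 1.4091] 80.73 [ 0.4 -0.9 -0.4  1.   0.3  0.7 -0.2 -0.9]
[ 0.5904 -0.1784 -0.1239] -7.1 [ 1.   0.  -1.5  0.3  0.5 -0.4]
[ 0.5879 -0.175  -0.1028] -5.89 [-0.9  1.2  0.1  0.4  0.8 -1.7]
[ 0.5895 -0.1768 -0.1139] -6.53 [ 0.1  0.8 -1.9  1.1  0.1 -0.4 -1.7  2.1 -0.6  0.5  0.4 -0.9]
[0.4878 0.2967 1.3757] 78.82 [-0.1  0.4  0.1 -0.4]
1.6 [ 0.541 -0.265  0.191] [225. 198.] [454. 178.]
1.75 [ 0.529 -0.263  0.19 ] [226. 195.] [454. 183.]
1.9 [ 0.518 -0.262  0.187] [227. 192.] [453. 189.]
2.05 [ 0.507 -0.261  0.182] [228. 189.] [452. 195.]
top [452.5, 188.2] 0.54
scene [224.8, 190.0] 0.46
```

move_arm:
  jaw: [0,0,0,0,0,0,0,0,0,0]
  delta_pos:
    - [0.0236,-0.0285,-0.0105]
    - [0.0236,-0.0285,-0.0105]
    - [0.0236,-0.0285,-0.0105]
    - [0.0236,-0.0285,-0.0105]
    - [0.0236,-0.0285,-0.0105]
    - [0.0236,-0.0285,-0.0105]
    - [0.0236,-0.0285,-0.0105]
    - [0.0236,-0.0285,-0.0105]
    - [0.0236,-0.0285,-0.0105]
    - [0.0236,-0.0285,-0.0105]
  yaw: [-0.124,-0.124,-0.124,-0.124,-0.124,-0.124,-0.124,-0.124,-0.124,-0.124]
  force: 40

```text
time: 1.73
ee_pos: [0.472, 0.2105, 0.2994]
tcp_rot: [180.0, -0.0, 83.3]
wrist_force: [-0.1, 1.4, 0.6]
opening: 0.0851
grasp_force: 0.0
```

move_arm:
  jaw: [0,0,0]
  delta_pos:
    - [0,0,0]
    - [0,0,0]
    - [0,0,0]
  yaw: [-0.064,0,0]

```text
time: 1.98
ee_pos: [0.4712, 0.212, 0.2997]
tcp_rot: [-180.0, -0.0, 80.1]
wrist_force: [0.6, -0.1, 0.1]
opening: 0.0854
grasp_force: 0.0
```

```bash
python3 - <<'E'
from h import *
o=bot.get_obs();print({k:np.round(o[k],3) for k in('time','ee_pos','tcp_rot','q')})
m=camera_model('wrist');im=camera('wrist');save('w1.png',im)
for d in outline_of('wrist','neck')[:2]:
    k=d['mask'].astype('uint8');print(d['confidence'],k.sum());c=max(cv2.findContours(k,0,2)[0],key=cv2.contourArea)
    b=cv2.boxPoints(cv2.minAreaRect(c));print(b.round(),np.array([at(m,u,.016)[:2] for u in b]).round(3))
E
```

```text
{'time': np.float64(1.983), 'ee_pos': array([0.471, 0.212, 0.3  ]), 'tcp_rot': array([-1.79983e+02, -3.00000e-03,  8.00590e+01]), 'q': array([ 2.42210e+01, -3.72000e-01, -7.04800e+00,  8.33360e+01,
        1.20000e-02,  1.24163e+02])}
0.66 7897
[[ -0.   0.]
 [ 82.   0.]
 [ 82. 183.]
 [  0. 183.]] [[0.278 0.385]
 [0.336 0.373]
 [0.291 0.251]
 [0.225 0.263]]
0.64 1698
[[568.   0.]
 [639.   0.]
 [639.  25.]
 [568.  25.]] [[0.659 0.317]
 [0.71  0.31 ]
 [0.711 0.293]
 [0.659 0.301]]
```

View pics/w1.png

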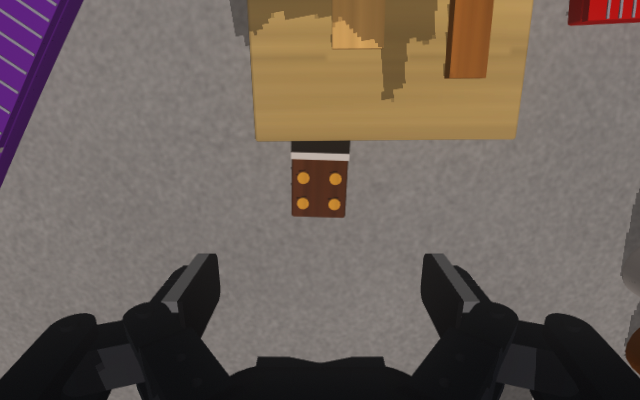

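The wrist picture shows the brown headstock at columns 292–348, rows 160–217, with its end at row 216. The rack roof's front edge runs from (257,141) to (516,139).

```bash
python3 - <<'E'
from h import *
m=camera_model('wrist')
E=[at(m,u,.016) for u in((292,215.5),(345,217),(291.5,161),(348.5,162))]
e=(E[0]+E[1])/2;n=(E[2]+E[3])/2;d=n-e;print(np.round(E,4),np.linalg.norm(d),np.linalg.norm(E[0]-E[1]),np.linalg.norm(E[2]-E[3]),'yaw',np.degrees(np.arctan2(d[1],d[0])))
a,b=at(m,(257,141),.046),at(m,(516,139),.046);f=a-b;print(a,b,np.linalg.norm(f),'rack yaw',np.degrees(np.arctan2(f[1],f[0]))-90)
d/=np.linalg.norm(d);print('end',e,'mid',e+.11*d,'grasp',e+.028*d,'pos delta',e+.028*d-bot.get_obs()['ee_pos'])
fx=np.array([f[1],-f[0]]);fx/=-np.linalg.norm(fx);fx*=np.sign(fx[1]);print('protrusion',(a-e)[:2]@fx)
E
```

```text
[[0.446  0.1981 0.016 ]
 [0.4866 0.1898 0.016 ]
 [0.4539 0.2405 0.016 ]
 [0.4957 0.2325 0.016 ]] 0.04340234284384634 0.04144937380357704 0.042545182080393415 yaw 78.65168071922815
[0.43786178 0.26250038 0.046     ] [0.60481858 0.23536682 0.046     ] 0.16914727791893405 rack yaw 80.76908635383504
end [0.4663024  0.19398333 0.016     ] mid [0.48794743 0.30183273 0.016     ] grasp [0.47181204 0.22143591 0.016     ] pos delta [ 0.00101371  0.00852833 -0.28414203]
protrusion 0.06306747299199446
```

move_arm:
  jaw: [0,0,0,0,0,0,0.1,0.2]
  delta_pos:
    - [0.001,0.007,-0.03]
    - [0,0,-0.035]
    - [0,0,-0.03]
    - [0,0,-0.02]
    - [0,0,-0.01]
    - [0,0,-0.004]
    - [0,0,0]
    - [0,0,0]
  yaw: [-0.024,0,0,0,0,0,0,0]

```text
time: 2.75
ee_pos: [0.4725, 0.2198, 0.1722]
tcp_rot: [179.9, -0.1, 78.7]
wrist_force: [-0.0, 0.4, 0.4]
opening: 0.0687
grasp_force: 0.0
```

move_arm:
  jaw: [0.4,0.6,0.8,0.8,0.8,0.8]
  delta_pos:
    - [0,0,0]
    - [0,0,0]
    - [0,0,0]
    - [0,0,0]
    - [0,0,0]
    - [0,0,0]
  yaw: [0,0,0,0,0,0]

```text
time: 3.25
ee_pos: [0.4726, 0.2194, 0.1722]
tcp_rot: [179.9, -0.1, 78.6]
wrist_force: [-0.3, 0.6, 6.8]
opening: 0.0411
grasp_force: 41.7
```

move_arm:
  jaw: [0.8,0.8,0.8,0.8,0.8,0.8,0.8,0.8,0.8,0.8]
  delta_pos:
    - [-0.001,-0.005,0.001]
    - [-0.0025,-0.015,0]
    - [-0.0035,-0.022,0]
    - [-0.0042,-0.026,0]
    - [-0.0042,-0.026,0]
    - [-0.0042,-0.026,0]
    - [-0.0042,-0.026,0]
    - [-0.0042,-0.026,0]
    - [-0.0025,-0.015,0]
    - [-0.0016,-0.01,0]
  yaw: [0,0,0,0,0,0,0,0,0,0]

```text
time: 4.08
ee_pos: [0.4395, 0.0203, 0.1722]
tcp_rot: [179.9, -0.0, 78.5]
wrist_force: [-0.2, 3.1, 2.0]
opening: 0.0406
grasp_force: 41.1
```

move_arm:
  jaw: [0.8,0.8,0.4,0.2,0,0,0,0]
  delta_pos:
    - [0,0,-0.001]
    - [0,0,0]
    - [0,0,0]
    - [0,0,0]
    - [0,0,0]
    - [0,0,0]
    - [0,0,0]
    - [0,0,0]
  yaw: [0,0,0,0,0,0,0,0]

```text
time: 4.75
ee_pos: [0.44, 0.0223, 0.1705]
tcp_rot: [-180.0, 0.0, 78.6]
wrist_force: [0.0, -0.1, 0.4]
opening: 0.0853
grasp_force: 0.0
```

move_arm:
  jaw: [0,0,0,0,0,0,0]
  delta_pos:
    - [0,0,0.015]
    - [0,0,0.035]
    - [0,0,0.04]
    - [0,0,0.04]
    - [0,0,0.03]
    - [0,0,0]
    - [0,0,0]
  yaw: [0,0,0,0,0,0,0]

```text
time: 5.33
ee_pos: [0.4405, 0.0223, 0.3323]
tcp_rot: [179.8, -0.0, 78.6]
wrist_force: [0.3, -0.2, -0.8]
opening: 0.0853
grasp_force: 0.0
```

```bash
python3 - <<'E'
from h import *
o=bot.get_obs();print(o['time'],o['ee_pos'],o['tcp_rot'])
for c in('wrist','top'):
    m=camera_model(c);im=camera(c);save(c+'2.png',im)
    print(c,[(d['xy'],round(d['confidence'],2),at(m,d['xy'],0)[:2].round(4)) for d in pinpoint(c,'neck')])
    for d in outline_of(c,'neck')[:3]:
        k=d['mask'].astype('uint8');cc=max(cv2.findContours(k,0,2)[0],key=cv2.contourArea)
        b=cv2.boxPoints(cv2.minAreaRect(cc));print(round(d['confidence'],2),b.round().tolist(),np.array([at(m,u,.02)[:2] for u in b]).round(3).tolist())
E
```

```text
5.3333 [0.44046433 0.02231316 0.33230663] [ 1.79823556e+02 -4.50936057e-02  7.86109682e+01]
wrist [([317.4, 83.4], 0.95, array([0.4552, 0.1021]))]
0.66 [[286.0, 214.0], [291.0, -1.0], [348.0, 0.0], [344.0, 216.0]] [[0.407, 0.001], [0.448, 0.164], [0.489, 0.155], [0.456, -0.01]]
top [([216.2, 114.2], 0.85, array([0.7829, 0.3133])), ([197.4, 305.8], 0.65, array([0.267 , 0.3395]))]
0.79 [[157.0, 281.0], [173.0, 267.0], [231.0, 332.0], [215.0, 346.0]] [[0.33, 0.438], [0.365, 0.4], [0.207, 0.246], [0.174, 0.284]]
0.75 [[202.0, 150.0], [212.0, 74.0], [230.0, 76.0], [219.0, 153.0]] [[0.671, 0.342], [0.894, 0.323], [0.885, 0.273], [0.663, 0.293]]
```

View pics/wrist2.png

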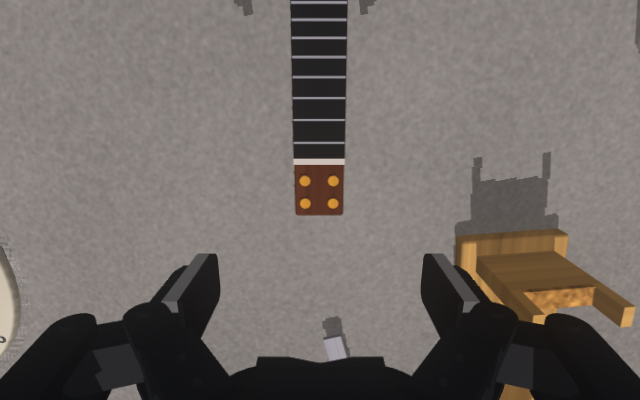

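move_arm:
  jaw: [0,0,0,0,0,0,0,0,0,0]
  delta_pos:
    - [0,0,0.04]
    - [0.012,-0.03,0.02]
    - [0.014,-0.033,0.01]
    - [0.014,-0.033,0.01]
    - [0.014,-0.033,0.01]
    - [0.014,-0.033,0.01]
    - [0.014,-0.033,0.01]
    - [0.014,-0.033,0.01]
    - [0.01,-0.02,0]
    - [0,0,0]
  yaw: [0,0,0,0,0,0,0,0,0,0]

```text
time: 6.47
ee_pos: [0.5475, -0.2295, 0.4486]
tcp_rot: [-179.9, 0.0, 78.4]
wrist_force: [0.2, 0.3, -0.2]
opening: 0.0854
grasp_force: 0.0
```

```bash
python3 - <<'E'
from h import *
o=bot.get_obs();print(o['time'],o['ee_pos'],o['tcp_rot'])
m=camera_model('wrist');save('wrist3.png',camera('wrist'))
print([(d['xy'],round(d['confidence'],2),at(m,d['xy'],0)[:2].round(4)) for d in pinpoint('wrist','cradle')],[(d['xy'],round(d['confidence'],2)) for d in pinpoint('wrist','hasp_end')])
save('top3.png',camera('top'));m=camera_model('top')
print([(d['xy'],round(d['confidence'],2),at(m,d['xy'],0)[:2].round(4)) for d in pinpoint('top','neck')])
E
```

```text
6.4667 [ 0.5474793  -0.22950157  0.44862775] [-1.79893423e+02  1.52979231e-02  7.84202406e+01]
[([346.0, 103.7], 0.88, array([ 0.5886, -0.1758]))] [([295.9, 246.3], 0.98)]
[([195.4, 305.3], 0.91, array([0.2683, 0.3446])), ([294.1, 229.8], 0.8, array([0.4563, 0.0946])), ([216.2, 114.8], 0.57, array([0.7811, 0.3132]))]
```

View pics/wrist3.png

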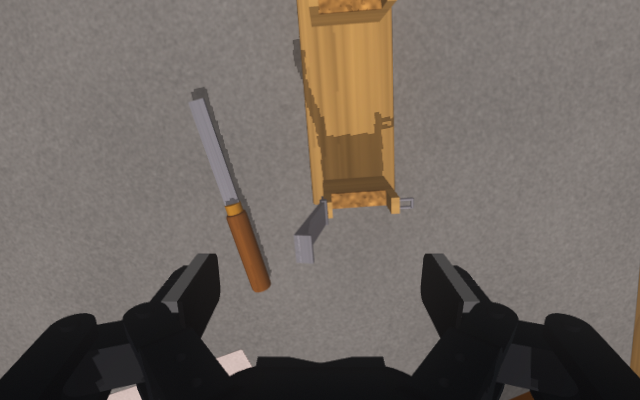

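The wrist picture shows the cradle: near saddle cork at about (332–387, 192–208), far saddle at (318–383, 0–12), hasp leaning left with its end at (305,250), chisel to the left. I'll enlarge it to get exact corners.

```bash
python3 - <<'E'
from h import *
a=cv2.imread('pics/wrist3.png')
A=cv2.resize(a[0:40,290:410],None,fx=6,fy=6,interpolation=3)
B=cv2.resize(a[170:220,290:410],None,fx=6,fy=6,interpolation=3)
cv2.imwrite('pics/crop3.png',np.clip(np.vstack([A,B]).astype(float)*1.3,0,255))
E
```

```text
[ WARN:0@0.328] global loadsave.cpp:1063 imwrite_ Unsupported depth image for selected encoder is fallbacked to CV_8U.
```

View pics/crop3.png

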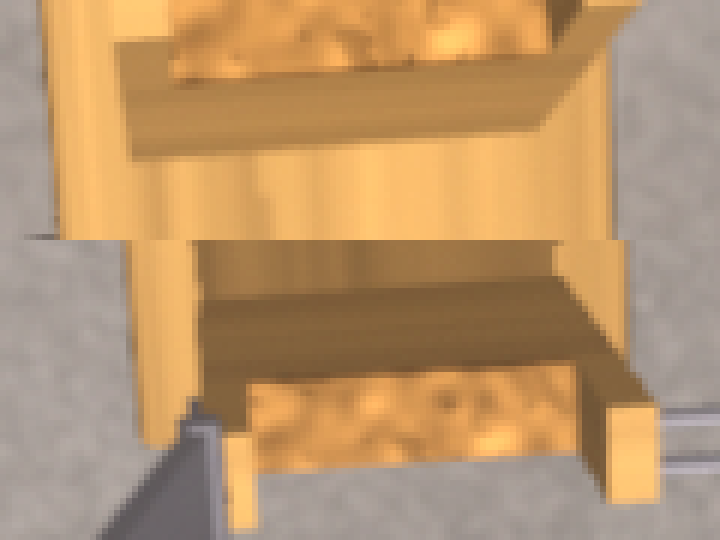

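```bash
python3 - <<'E'
from h import *
from scipy.optimize import least_squares
m=camera_model('wrist')
P=[((28,84,80),(550,52)),((-28,84,80),(172,85)),((-36,84,107),(115,40)),((-28,84,107),(170,37)),((28,84,107),(585,7)),((36,84,107),(638,4)),
((28,-84,107),(607,403)),((36,-84,107),(660,400)),((28,-100,107),(607,503)),((36,-100,107),(660,500)),((-28,-84,107),(252,432)),((-28,-100,107),(258,528)),((-36,-100,107),(225,530)),((28,-84,80),(580,362)),((28,-100,80),(580,452))]
px=lambda u:np.array([290+u[0]/6,u[1]/6 if u[1]<240 else 170+(u[1]-240)/6])
def T(v,q): c,s=np.cos(v[2]),np.sin(v[2]);q=np.array(q)/1000;return np.array([v[0]+c*q[0]-s*q[1],v[1]+s*q[0]+c*q[1],q[2]])
f=lambda v:np.concatenate([proj(m,T(v,q))-px(u) for q,u in P])
r=least_squares(f,[.59,-.177,-.11],loss='soft_l1');v=r.x;print(v.round(4),np.degrees(v[2]),f(v).reshape(-1,2).round(1).tolist())
for a in(1.6,1.7,1.8,1.9,2.0):print(a,[proj(m,T(v,(-36+80*np.cos(a),-92+w,111+80*np.sin(a)))).round(0).tolist() for w in(-11,11)])
mt=camera_model('top')
# neck end in wrist2 pose: recompute camera by shifting
o=bot.get_obs();R=np.array(m['R']);C=-R.T@np.array(m['t']).ravel()
dC=np.array([.44046,.02231,.33231])-o['ee_pos'];m2=dict(m);m2['t']=-R@(C+dC)
e=[at(m2,u,.016) for u in((295,214.5),(343.5,215.5))];n=[at(m2,u,.022) for u in((291,1),(347.5,1))]
e=sum(e)/2;n=sum(n)/2;d=(n-e)[:2];print('end',e,'yaw',np.degrees(np.arctan2(d[1],d[0])),'mid',e[:2]+.11*d/np.linalg.norm(d))
E
```

```text
[ 0.59   -0.1727 -0.122 ] -6.987399965866121 [[-0.3, 0.8], [0.4, 0.2], [0.1, 1.4], [0.6, 1.1], [-0.6, 0.8], [0.3, 0.5], [0.1, -0.1], [-0.3, -0.2], [0.4, -0.9], [-0.1, -1.0], [0.5, -0.7], [0.6, -0.9], [-2.2, -0.6], [-0.6, -0.9], [-0.2, -1.0]]
1.6 [[324.0, 261.0], [322.0, 234.0]]
1.7 [[313.0, 262.0], [311.0, 234.0]]
1.8 [[303.0, 261.0], [300.0, 234.0]]
1.9 [[293.0, 261.0], [290.0, 234.0]]
2.0 [[283.0, 260.0], [280.0, 233.0]]
end [ 0.43359111 -0.00690087  0.016     ] yaw 78.63691557459919 mid [0.45526394 0.10094295]
```

move_arm:
  jaw: [0,0,0,0,0,0,0,0,0,0]
  delta_pos:
    - [-0.0091,0.0335,-0.008]
    - [-0.0091,0.0335,-0.01]
    - [-0.0091,0.0335,-0.015]
    - [-0.0091,0.0335,-0.015]
    - [-0.0091,0.0335,-0.02]
    - [-0.0091,0.0335,-0.02]
    - [-0.0091,0.0335,-0.02]
    - [-0.0092,0.0335,-0.02]
    - [-0.0091,0.0335,-0.02]
    - [-0.0091,0.0335,0]
  yaw: [0,0,0,0,0,0,0,0,0,0]

```text
time: 7.55
ee_pos: [0.4524, 0.111, 0.2992]
tcp_rot: [-179.8, 0.1, 78.7]
wrist_force: [0.3, 0.1, 1.2]
opening: 0.085
grasp_force: 0.0
```

move_arm:
  jaw: [0,0,0]
  delta_pos:
    - [0,0,0]
    - [0,0,-0.03]
    - [0,0,-0.03]
  yaw: [0,0,0]

```text
time: 7.8
ee_pos: [0.4546, 0.1106, 0.2438]
tcp_rot: [179.7, -0.1, 78.8]
wrist_force: [0.3, 0.3, -0.5]
opening: 0.085
grasp_force: 0.0
```

move_arm:
  jaw: [0,0,0,0,0,0]
  delta_pos:
    - [0.001,-0.005,-0.03]
    - [0,0,-0.025]
    - [0,0,-0.01]
    - [0,0,-0.002]
    - [0,0,0]
    - [0,0,0]
  yaw: [0,0,0,0,0,0]

```text
time: 8.3
ee_pos: [0.4564, 0.1045, 0.1774]
tcp_rot: [179.9, -0.1, 78.6]
wrist_force: [0.2, -0.5, -0.5]
opening: 0.0853
grasp_force: 0.0
```

move_arm:
  jaw: [0.2,0.4,0.6,0.8,0.8,0.8,0.8,0.8]
  delta_pos:
    - [0,0,0]
    - [0,0,0]
    - [0,0,0]
    - [0,0,0]
    - [0,0,0]
    - [0,0,0]
    - [0,0,0]
    - [0,0,0]
  yaw: [0,0,0,0,0,0,0,0]
  force: 50

```text
time: 8.97
ee_pos: [0.4563, 0.1042, 0.1766]
tcp_rot: [179.9, -0.0, 78.6]
wrist_force: [-0.3, -0.0, 5.4]
opening: 0.0407
grasp_force: 52.0
```

move_arm:
  jaw: [0.8,0.8,0.8,0.8,0.8,0.8,0.8,0.8]
  delta_pos:
    - [0,0,0.01]
    - [0,0,0.02]
    - [0,0,0.03]
    - [0,0,0.03]
    - [0,0,0.03]
    - [0,0,0.03]
    - [0,0,0.03]
    - [0,0,0.02]
  yaw: [0,0,0,0,0.02,0.02,0.02,0.017]

```text
time: 9.63
ee_pos: [0.4557, 0.1041, 0.3791]
tcp_rot: [179.9, -0.0, 83.1]
wrist_force: [-0.1, 0.1, -1.7]
opening: 0.0409
grasp_force: 51.3
```

move_arm:
  jaw: [0.8,0.8,0.8,0.8,0.8,0.8,0.8,0.8,0.8,0.8]
  delta_pos:
    - [0.01,-0.015,0]
    - [0.014,-0.03,0]
    - [0.016,-0.034,0]
    - [0.016,-0.034,0]
    - [0.016,-0.034,0]
    - [0.016,-0.034,0]
    - [0.016,-0.034,0]
    - [0.014,-0.03,0]
    - [0.01,-0.02,0]
    - [0.006,-0.01,0]
  yaw: [0,0,0,0,0,0,0,0,0,0]

```text
time: 10.47
ee_pos: [0.5905, -0.1736, 0.3751]
tcp_rot: [-179.9, 0.0, 82.9]
wrist_force: [0.6, 1.0, -2.2]
opening: 0.0408
grasp_force: 51.2
```

move_arm:
  jaw: [0.8,0.8,0.8]
  delta_pos:
    - [0,0,0]
    - [0,0,0]
    - [0,0,0]
  yaw: [0,0,0]

```text
time: 10.72
ee_pos: [0.5897, -0.1703, 0.3758]
tcp_rot: [-180.0, -0.0, 83.0]
wrist_force: [-0.5, -0.8, -1.8]
opening: 0.041
grasp_force: 51.3
```

move_arm:
  jaw: [0.8,0.8,0.8,0.8,0.8,0.8,0.8]
  delta_pos:
    - [0.0005,0,-0.02]
    - [0,0,-0.03]
    - [0,0,-0.03]
    - [0,0,-0.01]
    - [0,0,-0.006]
    - [0,0,0]
    - [0,0,0]
  yaw: [0,0,0,0,0,0,0]

```text
time: 11.3
ee_pos: [0.5907, -0.1705, 0.2815]
tcp_rot: [179.9, 0.0, 83.0]
wrist_force: [-0.1, -0.1, -1.8]
opening: 0.0409
grasp_force: 51.4
```

```bash
python3 - <<'E'
from h import *
m=camera_model('wrist');a=camera('wrist');b=camera('top');c=camera('scene')
A=cv2.resize(a[:400,120:520],(400,400));B=cv2.resize(b[140:210,345:465],None,fx=3.3,fy=3.3,interpolation=3);C=cv2.resize(c[180:270,200:320],None,fx=3.3,fy=3.3,interpolation=3)
W=np.zeros((600,800,3),'uint8');W[:400,:400]=A;W[:231,400:796]=B;W[250:547,400:796]=C
save('mid4.png',np.clip(W*1.4,0,255).astype('uint8'))
E
```

```text
(no output)
```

View pics/mid4.png

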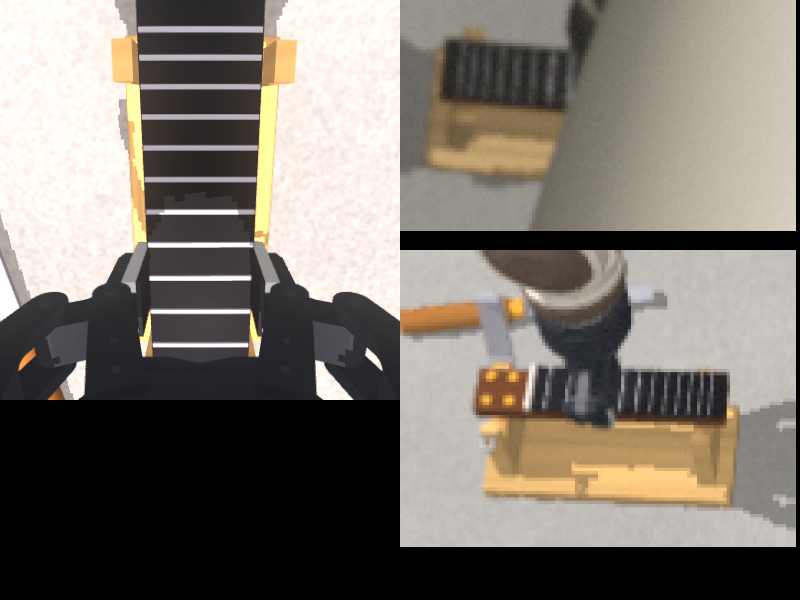

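The neck is centred between the cheeks (neck middle at column 200, cheeks' middle at 204) and clear of the open hasp. Lower it.

move_arm:
  jaw: [0.8,0.8,0.8,0.8,0.8,0.8,0.8,0.8]
  delta_pos:
    - [0.001,0,-0.007]
    - [0,0,-0.007]
    - [0,0,-0.004]
    - [0,0,-0.002]
    - [0,0,-0.002]
    - [0,0,-0.001]
    - [0,0,0]
    - [0,0,0]
  yaw: [0,0,0,0,0,0,0,0]

```text
time: 12.12
ee_pos: [0.5915, -0.1708, 0.2568]
tcp_rot: [180.0, 0.0, 83.0]
wrist_force: [-0.3, -0.3, -2.4]
opening: 0.0407
grasp_force: 51.5
```

move_arm:
  jaw: [0.8,0.8,0.8,0.8,0.8]
  delta_pos:
    - [0,0,-0.001]
    - [0,0,-0.001]
    - [0,0,-0.001]
    - [0,0,0]
    - [0,0,0]
  yaw: [0,0,0,0,0]

```text
time: 12.53
ee_pos: [0.5913, -0.1708, 0.2566]
tcp_rot: [179.9, 0.0, 83.0]
wrist_force: [-7.8, 1.8, 17.9]
opening: 0.0408
grasp_force: 53.7
```

move_arm:
  jaw: [0.8,0.8,0.6,0.4,0.2,0,0,0,0]
  delta_pos:
    - [0,0,0.002]
    - [0,0,0]
    - [0,0,0]
    - [0,0,0]
    - [0,0,0]
    - [0,0,0]
    - [0,0,0]
    - [0,0,0]
    - [0,0,0]
  yaw: [0,0,0,0,0,0,0,0,0]

```text
time: 13.28
ee_pos: [0.5915, -0.1708, 0.2555]
tcp_rot: [-180.0, -0.0, 83.0]
wrist_force: [-0.6, -0.3, -0.2]
opening: 0.0856
grasp_force: 0.0
```

move_arm:
  jaw: [0,0,0,0,0,0,0.3,0.6,1,1]
  delta_pos:
    - [0,0,0.01]
    - [0,0,0.03]
    - [0,0,0.04]
    - [0,0,0.04]
    - [0,0,0.04]
    - [0,0,0.02]
    - [0,0,0]
    - [0,0,0]
    - [0,0,0]
    - [0,0,0]
  yaw: [0,0,0,0,0,0,0,0,0,0]

```text
time: 14.12
ee_pos: [0.5914, -0.1708, 0.4344]
tcp_rot: [-179.9, -0.0, 83.0]
wrist_force: [-0.2, 0.2, -0.2]
opening: 0.0387
grasp_force: 0.0
```

```bash
python3 - <<'E'
from h import *
v=(.59,-.1735,-.122);c,s=np.cos(v[2]),np.sin(v[2])
for q in((-36,-92),(-36+80*np.cos(1.85),-92),(-90,-92),(-10,-92)):print(q,np.round([v[0]+c*q[0]/1e3-s*q[1]/1e3,v[1]+s*q[0]/1e3+c*q[1]/1e3],4))
o=bot.get_obs();print(o['time'],o['ee_pos'],o['opening'],o['q'].round(0))
for cam in('scene','wrist'):
    m=camera_model(cam);save(cam+'5.png',camera(cam));print([(d['xy'],round(d['confidence'],2),at(m,d['xy'],.08).round(4)) for d in pinpoint(cam,'neck')])
E
```

```text
(-36, -92) [ 0.5431 -0.2604]
(np.float64(-58.04721974596104), -92) [ 0.5212 -0.2578]
(-90, -92) [ 0.4895 -0.2539]
(-10, -92) [ 0.5689 -0.2636]
14.1167 [ 0.59143811 -0.17081012  0.43440966] 0.038662522077416085 [-16.  15.  25. 100.   0.  81.]
[([412.2, 146.7], 0.86, array([0.3182, 0.3193, 0.08  ])), ([259.8, 230.1], 0.69, array([ 0.5898, -0.1834,  0.08  ])), ([432.6, 285.7], 0.67, array([0.8017, 0.2892, 0.08  ]))]
[([320.3, 173.2], 0.75, array([ 0.5907, -0.1717,  0.08  ]))]
```

move_arm:
  jaw: [1,1,1,1,1,1,1,1,1,1]
  delta_pos:
    - [-0.02,-0.0135,0]
    - [-0.03,-0.02,0]
    - [-0.03,-0.02,0]
    - [-0.03,-0.02,0]
    - [-0.0114,-0.0072,0]
    - [0,0,0]
    - [0,0,-0.03]
    - [0,0,-0.035]
    - [0,0,-0.03]
    - [0,0,-0.011]
  yaw: [0,0,0,0,0,0,0,0,0,0]

```text
time: 15.15
ee_pos: [0.47, -0.2507, 0.325]
tcp_rot: [-179.7, -0.1, 83.0]
wrist_force: [-1.0, 0.3, -0.7]
opening: 0.0003
grasp_force: 0.0
```

move_arm:
  jaw: [1,1,1,1,1,1,1,1,1,1]
  delta_pos:
    - [0.005,-0.0006,0]
    - [0.01,-0.0012,0]
    - [0.01,-0.0012,0]
    - [0.01,-0.0012,0]
    - [0.01,-0.0012,0]
    - [0.01,-0.0012,0]
    - [0.01,-0.0012,0]
    - [0.01,-0.0012,0]
    - [0.01,-0.0012,0]
    - [0.01,-0.0012,0]
  yaw: [0,0,0,0,0,0,0,0,0,0]

```text
time: 15.98
ee_pos: [0.5666, -0.263, 0.3302]
tcp_rot: [179.9, 0.0, 83.0]
wrist_force: [-1.2, -0.0, -0.6]
opening: -0.0002
grasp_force: 0.0
```

```bash
python3 - <<'E'
from h import *
print(bot.get_obs()['time'])
for c in('scene','top'): camera(c);print([(d['xy'],round(d['confidence'],2)) for d in pinpoint(c,'hasp_end')])
v=(.59,-.1735,-.122);c,s=np.cos(v[2]),np.sin(v[2])
for a in(0,.5,.8,1,1.2,1.5):
    q=(-36+80*np.cos(a),-92,111+80*np.sin(a));X=[v[0]+c*q[0]/1e3-s*q[1]/1e3,v[1]+s*q[0]/1e3+c*q[1]/1e3,q[2]/1e3];print(a,proj(camera_model('scene'),X).round(0),proj(camera_model('top'),X).round(0))
E
```

```text
15.9833
[([222.5, 214.0], 0.51)]
[([450.8, 156.0], 0.62)]
0 [228. 237.] [443. 153.]
0.5 [226. 228.] [447. 152.]
0.8 [225. 220.] [450. 155.]
1 [225. 214.] [451. 159.]
1.2 [226. 208.] [452. 165.]
1.5 [227. 200.] [452. 174.]
```

move_arm:
  jaw: [1,1,1,1,1,1]
  delta_pos:
    - [0.01,-0.0012,0]
    - [0.01,-0.0012,0]
    - [0.01,-0.0012,0]
    - [0,0,0]
    - [0,0,0]
    - [0,0,0]
  yaw: [0,0,0,0,0,0]

```text
time: 16.68
ee_pos: [0.5946, -0.2665, 0.3299]
tcp_rot: [-180.0, -0.0, 83.0]
wrist_force: [0.3, -0.1, -0.6]
opening: 0.0001
grasp_force: 0.0
```

```bash
python3 - <<'E'
from h import *
print(bot.get_obs()['time'])
for c in('scene','top'): save(c+'6.png',camera(c));print([(d['xy'],round(d['confidence'],2)) for d in pinpoint(c,'hasp_end')])
E
```

```text
16.6833
[([224.0, 237.5], 0.56)]
[([444.1, 151.7], 0.78)]
```

move_arm:
  jaw: [1,1,1,1,1,1,1,1,1,1]
  delta_pos:
    - [0,0,0.02]
    - [0,0,0.03]
    - [0,0,0.03]
    - [-0.02,0.02,0.02]
    - [-0.03,0.025,0]
    - [-0.03,0.025,0]
    - [-0.03,0.025,0]
    - [-0.03,0.025,0]
    - [-0.02,0.02,0]
    - [0,0,0]
  yaw: [0,0,0,0,0,0,0,0,0,0]

```text
time: 17.72
ee_pos: [0.4315, -0.1241, 0.4313]
tcp_rot: [179.9, -0.0, 83.1]
wrist_force: [-0.9, 0.4, -0.2]
opening: 0.0
grasp_force: 0.0
```

```bash
python3 - <<'E'
from h import *
b=camera('top');c=camera('scene')
for n in('neck','hasp_end','chisel','glue','jar'):print(n,[(d['xy'],round(d['confidence'],2)) for d in pinpoint('scene',n)])
B=cv2.resize(b[140:250,345:490],None,fx=2.7,fy=2.7,interpolation=3);C=cv2.resize(c[180:270,200:320],None,fx=3.3,fy=3.3,interpolation=3)
W=np.zeros((300,800,3),'uint8');W[:297,:391]=B[:300,:391];W[:297,400:796]=C
save('end7.png',np.clip(W*1.4,0,255).astype('uint8'))
E
```

```text
neck [([431.4, 285.9], 0.7), ([415.0, 149.2], 0.68), ([326.3, 291.5], 0.61), ([259.4, 228.7], 0.6)]
hasp_end [([225.3, 236.4], 0.65)]
chisel [([239.0, 198.1], 0.78)]
glue [([358.6, 283.8], 0.89)]
jar [([322.5, 292.2], 0.61), ([223.3, 235.0], 0.55)]
```

View pics/end7.png

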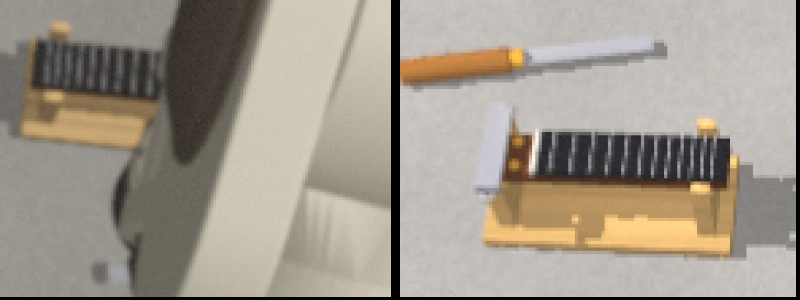

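The hasp lies flat across the saddle over the headstock. The neck is seated between the cheeks and the chisel has not moved. Handing in.

```bash
python3 -c "
from workcell import bot
print(bot.job_done())"
```

```text
the job is handed in; nothing more can be done
None
```

The neck was drawn out of the rack, laid free on the bench, then set fretboard up across both saddles with the hasp shut over it, and the job was handed in at about 18 s; the final pictures look right, but no verdict was returned.

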